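Set a bench bottle capper to the bottle and lock its head

ROBOT

A 6-joint arm with a two-finger parallel gripper is mounted at the origin on a cart in front of the work surface, level with it; the furniture and walls round the work are solid. World frame = base frame: x ahead of the robot, y to its left, z up, the work surface at z = 0. Lengths are in mm, angles in rad, forces in N, time in s.
With the tool pointing down it reaches from about 350 to 800 mm from the base axis. Payload 7.3 kg.
Tool frame: the origin (TCP) lies at the very end of the fingers, on their centre line; the grasp point (between the pads) lies 19 mm behind it; z points along the fingers, y is the line along which they close (so a half turn about z gives the same grasp; the last joint's range is limited). The gripper opens to 85 mm and grips with 20 to 120 N. Pads are 22 mm wide; open, the fingers measure 114 mm over their backs; the gripper's body (76 mm by 85 mm) begins 54 mm behind the grasp point. The pads swing forward as they close: fully open they stand 13 mm farther back than shut.
Start: joints at [-1.457, 0.342, 1.524, -0, 1.275, -0.146], TCP at [134.888, -507.398, 194.522] pointing down, gripper open.
Joint ranges: [-2.53, 2.53], [-0.77, 2.02], [0.04, 2.7], [-1, 4.14], [0.28, 2.66], [-3.11, 3.11]. Speed limits (rad/s): [2.57, 2.57, 3.14, 3.14, 3.14, 3.14].

INTERFACE

Orientations are given as a unit quaternion [x, y, z, w].
In Python, from rig import sense, capture, camera_params, close_job gives the robot as it stands.
- The arm moves only by the tool drive_tool, never from a script. Its argument "plan" is a list of rows, each a list of 5 numbers: the shift along the tool's x, y, z in units of 0.2 m (1.0 is 0.2 m), then the turn about the tool's z in units of 45 degrees (1.0 is 45 degrees), then the closure, from 0 (fully open) to 1 (shut). A call has 1 to 20 rows; each row is the pose to reach, as a shift and turn from the pose commanded when the call began, along the tool's axes at that moment; what a row does not reach only later rows make up. A row lasts 1/8 s, in which the tool goes at most 62.5 mm and 10.7 degrees, less where a joint would pass 70% of its speed; a pose out of reach is approached as far as the arm can. A call with a number of a shift or a turn outside -1 to 1 is refused whole. A call with a gripper value outside its range is refused whole. The fingers move at their own pace and stop on an object; "squeeze" is the grip in N (left out, the last holds). Time passes only in rows, so rows that repeat a pose let the fingers close. It gives the time, the measured TCP pose, the force, the opening and the grip force at its end, in the units of the state.
- sense(): the state, without advancing time (a new reading comes with each control period).
- capture(name): name is "scene" or "top" or "wrist"; returns (picture, depth): 400x640x3 uint8, red, green, blue; 400x640 float32, mm along the optical axis (not along the pixel's ray), 0 where there is no reading.
- camera_params(name): a dict with "mtx" (3x3 intrinsics, pixels), "R" (3x3) and "t" (3): a world point X has camera coordinates R X + t. Camera axes: x right, y down, z forward; pixel columns grow to the right and rows downward; lengths in mm; the calibration is good to about 2 mm. A picture is of the moment at which its call begins: read the wrist's pose just before it. camera_params takes no time and is no camera call; for the wrist camera it gives the pose at the moment of the call.
- close_job(): hands the job in; it is judged then, once.
The state is a dict: "time": time; "q": joint angles; "joint_vel": joint speeds; "tau": joint torques, N m; "position": TCP position; "tcp_rot": TCP orientation; "ft_force": force on the tool from outside, world axes, zero at the start; "torque": the same for the moment, N m; "width": finger opening in mm; "grasp_force": force on a finger pad.
Only numpy, scipy, OpenCV 4.12 (cv2) and the standard library are available. Lean on these libraries where they do the work, as an engineer would, in place of code of your own. Each camera call takes 0.05 s, during which the arm holds its last target. There are 200 camera calls.

TASK

Set the bench capper to the height of the bottle that stands in it: push the capper's head gently down its column until the bell sits on the bottle's cap, then swing the clamp lever on the head's left side round to the front until it is fully tight, so that the head is locked there. Do not ram the bottle, and leave all three bottles standing.

Things in the scene. Friction and masses are not known exactly. Their poses are not given: they have to be found in the camera images.
- capper: Bench bottle capper, grey base 190x140x12 mm, fixed. Origin: underside of the base, on the worktop. Axes: +x from bottle seat to column (front is -x, facing the robot within 0.3 rad), +y its left, z up. Rubber bottle seat (floor z = 0.014, 5 mm lip, inner radius 38 mm) at x = -0.035; square column, 30 mm wide, top at z = 0.338, at x = +0.060. The long handle on the head's right is not used.
- head_top (a point): Centre of the flat round steel button (30 mm across) on top of the head's nose (44 mm across), straight above bell and seat: the place to push down. 69 mm above the bell's pad (bell). The head is a grey casting that slides on the column; its sleeve round the column rises 18 mm higher, its front face 70 mm behind this point. Axes as the capper's.
- bell: Steel bell under the nose, moving with the head. Origin: centre of the flat pad inside it, the face that comes to rest on the bottle's cap. The bell's rim (52 mm across) hangs 8 mm lower and hides the cap once the head is down. Axes as the capper's.
- capper_head (a joint): How far the head is down, m: 0 fully up, limit 0.115. Mostly counterbalanced: it stays where it is left. Pushing it down takes about 4 to 7 N with the clamp loose (lifting about 10 N); with the clamp tight it hardly moves. It starts 20 to 85 mm above the cap.
- clamp_lever (a joint): Clamp lever, rad, level: at 0 (loose) it points to the capper's left (+y); it grows as it swings to the front (anticlockwise from above), stop at 1.58, where it points to -x beside the nose. Starts below 0.5; begins to bite on the column at 0.85; fully tight past 1.3. Closing takes 2 to 8 N at the grip and stays where it is left. Vertical pivot at x = +0.060, y = +0.030 of the capper.
- lever_grip (a point): Middle of the clamp lever's black grip (50 mm long, 15 mm wide, 14 mm high), 85 mm from the pivot; the lever is 105 mm long. It rides on the head, 11 mm lower than head_top. Site +y axis: from pivot to tip. Free on both sides and above, so that a finger can push it sideways.
- bottle_tall: Amber glass bottle, 165 mm tall, 60 mm in diameter, paper label, crown cap 32 mm across, loose, about 0.4 kg. Origin: centre of its underside, z up. Either this one or the short one stands in the capper's seat; the other stands on the wooden board (14 mm thick) at the left.
- bottle_short: The same for the short, stout bottle: 135 mm tall, 68 mm in diameter.
- bottle_third: A second bottle like the tall one; it always stands on the wooden board at the left.
There are look-alikes about, which are no part of the job. Leave any green look-alike of the bottle_short alone. What is shaped like the bottle_third but black is not meant.

How it is judged (in metres and radians):
On the way:
1. the bell rests on the cap of the bottle in the capper (pad within 3 mm of the cap's top) while the clamp lever is still loose (under 0.7 rad) (value of joint clamp_lever below 0.7 rad and ((horizontal distance between bell and bottle_tall below 0.012 m and z of bottle_tall in the frame of bell between -0.168 and -0.161 m) or (horizontal distance between bell and bottle_short below 0.012 m and z of bottle_short in the frame of bell between -0.138 and -0.131 m))), for 0.1 s.
At the end, for the whole second after the job is handed in: The bell's pad is within 3 mm of the top of the cap of the bottle that stands in the capper, cap and bell within 12 mm of one axis; the clamp lever is turned past 1.3 rad; head and lever are at rest; all three bottles stand upright (within 0.1 rad) (value of joint clamp_lever above 1.3 rad and ((horizontal distance between bell and bottle_tall below 0.012 m and z of bottle_tall in the frame of bell between -0.168 and -0.161 m) or (horizontal distance between bell and bottle_short below 0.012 m and z of bottle_short in the frame of bell between -0.138 and -0.131 m)) and angle between each of bottle_tall, bottle_short, bottle_third's own z axis and vertical below 0.1 rad and velocity of joint clamp_lever between -0.05 and 0.05 rad/s and velocity of joint capper_head between -0.005 and 0.005 m/s); the robot touches nothing.
It fails at once if the bottle in the capper is rammed: more than 80 N between it and the bell (contact force between bell and bottle_tall above 80 N or contact force between bell and bottle_short above 80 N).
It fails at once if a bottle is tipped by more than 0.35 rad (angle between any of bottle_tall, bottle_short, bottle_third's own z axis and vertical above 0.35 rad).
It also fails if it takes over 48 s, if anything falls off the work surface, if the arm or the gripper's body presses on something with over 40 N, if the wrist force passes 120 N, or if a joint passes its speed limit or range.

## Working session

There is one attempt and no reset: what is moved stays moved. The work goes in short steps, Python scripts to look and compute and a tool call to move; the robot and the scene stay as the last step left them, time stands still between calls to the robot, and variables do not carry over. Pictures are saved under pics/ and viewed, at most 10 in all, crops included, and the job is handed in when it is done.

Besides the shell and the picture viewer there is one more tool, called after ">>>" by a JSON object that holds its "op" and its "data". drive_tool: Moves the arm, as the interface text tells. Shifts and turns lie within -1 to 1; 1 stands for 0.2 m of shift or 45 degrees of turn. Its arguments: {"type":"object","properties":{"plan":{"type":"array","items":{"type":"array","items":{"type":"number","minimum":-1,"maximum":1}}},"squeeze":{"type":"number"}},"required":["plan"]}

```bash
mkdir -p pics; cat > h.py <<'E'
import numpy as np, cv2
from rig import sense, capture, camera_params, close_job
def cloud(name):
    p=camera_params(name); im,d=capture(name)
    v,u=np.mgrid[0:400,0:640]; K=np.array(p["mtx"])
    X=np.stack([(u-K[0,2])/K[0,0]*d,(v-K[1,2])/K[1,1]*d,d],-1)
    W=(X-np.array(p["t"]).ravel())@np.array(p["R"])
    W[d==0]=np.nan
    return im,d,W
E
python3 - <<'E'
from h import *
s=sense();print(s["time"],s["position"],s["tcp_rot"],s["ft_force"],s["width"])
for n in("scene","top"):
    im,d,W=cloud(n); cv2.imwrite(f"pics/{n}0.png",im[...,::-1]); np.save(f"{n}W.npy",W); np.save(f"{n}I.npy",im)
    p=camera_params(n);print(n,-np.array(p["R"]).T@np.ravel(p["t"]))
E
```

```text
0.0 [ 134.82674896 -506.90656863  193.82875612] [ 9.91575327e-01  1.29528983e-01  1.89286029e-05 -7.82354774e-04] [ 0.69579905 -0.14678336  1.0683737 ] 85.49301768717238
scene [119.21875247 976.40569509 698.4870472 ]
top [ 331.61579362   66.21478766 1054.83656162]
```

View pics/scene0.png

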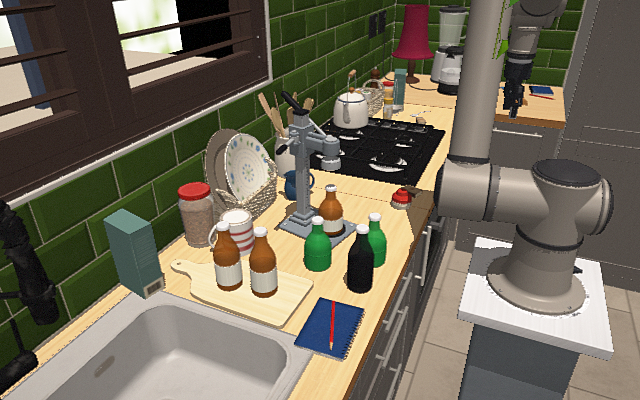

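View pics/top0.png

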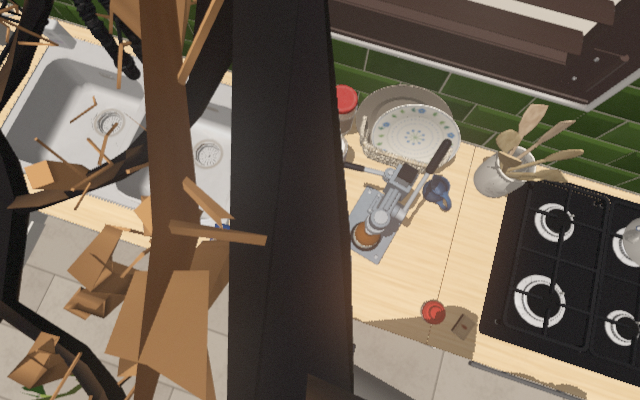

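The scene view shows the capper with an amber bottle in its seat (~331,210) and the head at ~(325,155). The top view shows the nose at ~(378,218), the column at ~(403,175) and the black lever at ~(355,166).

```bash
python3 - <<'E'
from h import *
W=np.load("topW.npy");I=np.load("topI.npy")
c=cv2.resize(I[130:270,330:470],None,fx=4,fy=4,interpolation=cv2.INTER_CUBIC)
cv2.imwrite("pics/topc.png",c[...,::-1])
for u,v in [(378,218),(403,175),(345,164),(355,166),(365,168),(366,236),(375,255),(440,153),(410,198)]: print(u,v,W[v,u].round())
S=np.load("sceneW.npy");J=np.load("sceneI.npy")
c=cv2.resize(J[80:250,240:390],None,fx=3.5,fy=3.5,interpolation=cv2.INTER_CUBIC)
cv2.imwrite("pics/scenec.png",c[...,::-1])
E
```

```text
378 218 [521.  -7. 282.]
403 175 [609. -25. 337.]
345 164 [616.  96. 276.]
355 166 [619.  73. 276.]
365 168 [621.  51. 278.]
366 236 [509.  -8. 105.]
375 255 [482. -54.  17.]
440 153 [673. -82. 350.]
410 198 [583. -59. 287.]
```

View pics/topc.png

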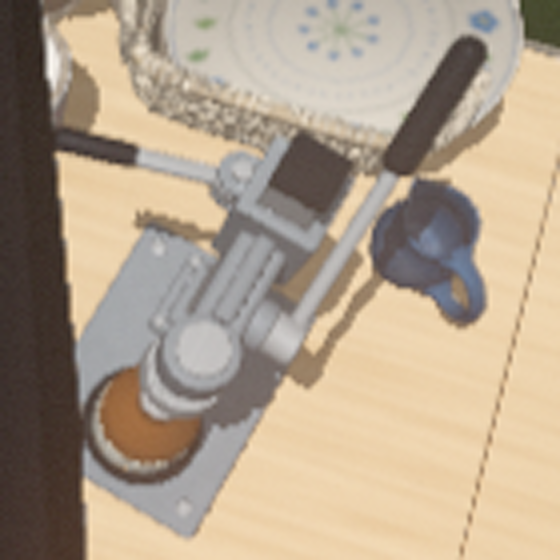

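View pics/scenec.png

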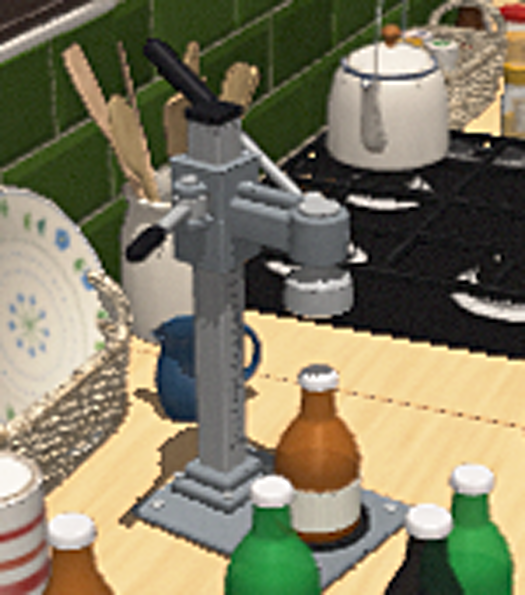

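The button's centre is at top-view pixel (381,217) and the column top at (408,172). The lever points roughly +y. In the scene view the cap of the seated bottle is at ~(331,187).

```bash
python3 - <<'E'
from h import *
W=np.load("topW.npy");I=np.load("topI.npy");S=np.load("sceneW.npy");J=np.load("sceneI.npy").astype(int)
z=W[...,2]
def reg(m,n):
    P=W[m];print(n,m.sum(),np.nanmedian(P,0).round(1),((np.nanmax(P,0)+np.nanmin(P,0))/2).round(1));return np.nanmean(P,0)
v,u=np.mgrid[0:400,0:640]
b=reg((np.hypot(u-380.7,v-216.7)<6),"button")
c=reg((abs(z-337)<4)&(abs(u-407)<15)&(abs(v-173)<15),"coltop")
m=(abs(z-277)<6)&(u>344)&(u<385)&(v>158)&(v<180);reg(m,"lever")
P=W[m][:,:2];P=P[P[:,1]>35];d=np.linalg.svd(P-P.mean(0))[2][0];d*=np.sign(d[1]);print("lever dir",d,np.arctan2(d[1],d[0]))
f=(c-b)[:2];yaw=np.arctan2(f[1],f[0]);print("yaw",yaw,np.linalg.norm(f))
# base outline yaw
m=(abs(z-12)<4)&(u>344)&(u<420)&(v>180)&(v<270)&(I.max(-1).astype(int)-I.min(-1)<40)
r=cv2.minAreaRect(W[m][:,:2].astype(np.float32));print("base",r)
# cap & board bottles
for n,(x,y) in {"cap":(331,187),"b1":(222,228),"b2":(261,234),"btn":(331,138.5)}.items():
    k=np.hypot(u-x,v-y)<4;print(n,np.nanmedian(S[k],0).round(1),np.nanpercentile(S[k][:,2],90).round(1))
E
```

```text
button 116 [525.5 -11.3 282.2] [525.4 -11.4 282. ]
coltop 251 [617.2 -32.3 338.2] [618.  -32.3 336.8]
lever 232 [620.1  57.4 276.2] [620.4  51.2 276.5]
lever dir [-0.0760594   0.99710329] 1.6469292544559195
yaw -0.2228329321825869 94.09746393515717
base ((567.993896484375, -21.271347045898438), (139.2392578125, 189.61862182617188), 77.17394256591797)
cap [522.7  -3.1 148.3] 149.5
b1 [643.6 313.4 175.9] 178.8
b2 [555.1 299.6 175.2] 179.3
btn [525.4  -8.5 280.8] 282.3
```

>>> {"op": "drive_tool", "data": {"plan": [[0.1, -0.05, -0.3, 0, 1], [0.3, -0.2, -0.58, 0, 1], [0.55, -0.4, -0.58, 0, 1], [0.84, -0.63, -0.58, 0, 1], [0.84, -0.63, -0.58, 0, 1]]}}

```text
time: 0.72
position: [266.2, -339.8, 310.8]
tcp_rot: [0.991, 0.131, 0.0, 0.0]
ft_force: [-0.3, -0.3, -0.4]
width: 0.1
grasp_force: 0.0
```

>>> {"op": "drive_tool", "data": {"plan": [[0.25, -0.19, 0, 0, 1], [0.5, -0.38, 0, 0, 1], [0.84, -0.63, 0, 0, 1], [0.84, -0.63, 0, 0, 1]]}}

```text
time: 1.23
position: [396.1, -174.7, 310.3]
tcp_rot: [0.991, 0.131, -0.0, -0.0]
ft_force: [0.1, 0.0, -0.1]
width: 0.1
grasp_force: 0.0
```

>>> {"op": "drive_tool", "data": {"plan": [[0.2, -0.15, 0, 0.2, 1], [0.4, -0.31, 0, 0.4, 1], [0.6, -0.5, 0, 0.61, 1], [0.73, -0.6, 0, 0.61, 1], [0.73, -0.6, 0, 0.61, 1]]}}

```text
time: 1.85
position: [505.7, -22.3, 309.6]
tcp_rot: [0.994, -0.108, -0.001, -0.0]
ft_force: [-0.1, 0.3, 0.3]
width: -0.3
grasp_force: 0.0
```

```bash
python3 - <<'E'
from h import *
s=sense();print(s["time"],s["position"],s["tcp_rot"],s["ft_force"],s["width"])
im,d,W=cloud("wrist");cv2.imwrite("pics/w1.png",im[...,::-1])
p=camera_params("wrist");X=np.array(p["R"])@s["position"]+np.ravel(p["t"]);x=np.array(p["mtx"])@X;print("tcp px",x[:2]/x[2])
for q in [(525.4,-11.4,282)]:
    X=np.array(p["R"])@q+np.ravel(p["t"]);x=np.array(p["mtx"])@X;print("btn px",x[:2]/x[2])
np.save("w1W.npy",W)
E
```

```text
1.85 [505.67791293 -22.29069868 309.60544941] [ 9.94181786e-01 -1.07712635e-01 -7.36197760e-04 -1.47234718e-04] [-0.06375772  0.258882    0.29256374] -0.2814078521003173
tcp px [315.86601519 230.31080716]
btn px [295.39359318 193.6136648 ]
```

View pics/w1.png

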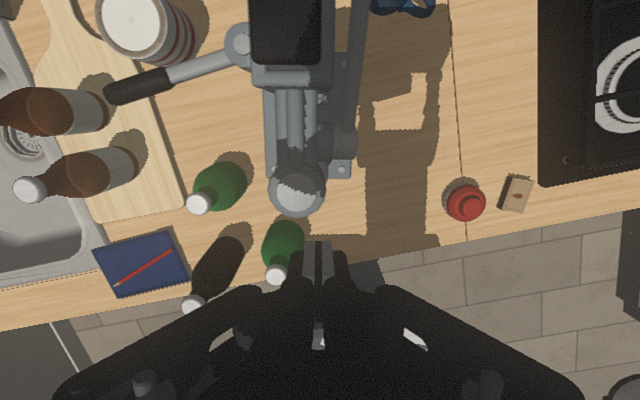

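The wrist view shows the button at (297,192), within 2 px of the prediction, and the lever swung to the left. I'll go above the button and press.

>>> {"op": "drive_tool", "data": {"plan": [[0.0875, -0.0745, 0, 0, 1], [0.0875, -0.0745, 0.05, 0, 1], [0.0875, -0.0745, 0.1, 0, 1], [0.0875, -0.0745, 0.12, 0, 1], [0.0875, -0.0745, 0.14, 0, 1], [0.0875, -0.0745, 0.16, 0, 1], [0.0875, -0.0745, 0.16, 0, 1]]}}

```text
time: 2.78
position: [525.3, -13.3, 278.3]
tcp_rot: [0.994, -0.109, -0.0, 0.0]
ft_force: [0.5, -0.4, -0.5]
width: -0.2
grasp_force: 0.0
```

>>> {"op": "drive_tool", "data": {"plan": [[0, 0, 0.025, 0, 1], [0, 0, 0.05, 0, 1], [0, 0, 0.075, 0, 1], [0, 0, 0.1, 0, 1], [0, 0, 0.125, 0, 1], [0, 0, 0.125, 0, 1]]}}

```text
time: 3.52
position: [525.2, -13.3, 253.0]
tcp_rot: [0.994, -0.109, -0.0, 0.0]
ft_force: [0.2, -0.6, 0.6]
width: 0.2
grasp_force: 0.0
```

```bash
python3 - <<'E'
from h import *
im,d,W=cloud("scene");cv2.imwrite("pics/s2.png",cv2.resize(im[80:250,240:390],None,fx=3,fy=3)[...,::-1])
S=np.load("sceneW.npy")
v,u=np.mgrid[0:400,0:640]
for M in(S,W):
    for y in range(130,200,4): print(y,M[y,331].round(), end=" ")
    print()
E
```

```text
130 [ 781. -631.   55.] 134 [ 817. -718.    2.] 138 [525. -10. 282.] 142 [519.   4. 278.] 146 [517.  11. 270.] 150 [516.  12. 260.] 154 [517.   9. 248.] 158 [522.  -1. 232.] 162 [516.  12. 227.] 166 [515.  14. 217.] 170 [516.  11. 205.] 174 [ 672. -367.   -5.] 178 [ 657. -333.   -2.] 182 [ 646. -306.   -3.] 186 [523.  -7. 149.] 190 [519.   3. 143.] 194 [520.   1. 130.] 198 [519.   2. 118.] 
130 [522.  -2. 307.] 134 [522.  -1. 297.] 138 [528. -15. 280.] 142 [520.   4. 278.] 146 [518.   7. 268.] 150 [517.  11. 259.] 154 [516.  12. 249.] 158 [522.  -2. 232.] 162 [518.   8. 225.] 166 [518.   8. 214.] 170 [516.  12. 205.] 174 [ 668. -359.   -0.] 178 [ 658. -335.   -3.] 182 [ 644. -300.    0.] 186 [523.  -5. 150.] 190 [518.   6. 144.] 194 [520.   1. 130.] 198 [520.   1. 117.]
```

View pics/s2.png

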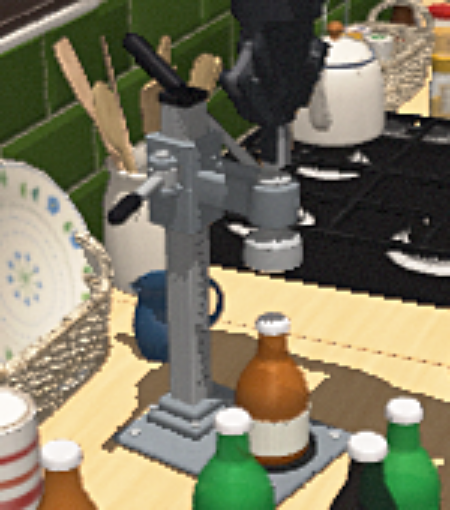

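The view shows the shut fingers just above or on the button, with the head not moved. That disagrees with a TCP reading of z=253, so I'll check.

```bash
python3 - <<'E'
from h import *
s=sense();print(s["time"],s["position"],s["ft_force"],s["q"],s["tau"])
im,d,W=cloud("scene");S=np.load("sceneW.npy")
for y in range(124,142,2): print(y,[tuple(W[y,x].round().astype(int)) if np.isfinite(W[y,x,0]) else None for x in range(325,342,3)])
p=camera_params("scene")
for z in (253,282):
    x=np.array(p["mtx"])@(np.array(p["R"])@[525.2,-13.3,z]+np.ravel(p["t"]));print(z,x[:2]/x[2])
im2,d2,W2=cloud("wrist");np.save("w2W.npy",W2);print(camera_params("wrist")["R"])
x=[W2[v,u].round() for u,v in [(318,245),(310,250),(326,250),(318,260)]];print(x)
cv2.imwrite("pics/w2.png",im2[...,::-1])
E
```

```text
3.575 [525.41908601 -13.32526797 253.35104902] [-0.01405115 -0.77500247 -1.40115284] [-1.71167440e-01  3.04113792e-01  1.41536961e+00 -9.93306544e-05
  1.42237462e+00  1.61891712e+00] [-4.08152671e-03 -4.23796749e+01 -2.56998110e+01 -5.09333659e-04
 -1.89051626e-02  2.76831366e-05]
124 [(np.int64(834), np.int64(-692), np.int64(53)), (np.int64(530), np.int64(-1), np.int64(321)), (np.int64(522), np.int64(-1), np.int64(322)), (np.int64(517), np.int64(-7), np.int64(321)), (np.int64(516), np.int64(-25), np.int64(315)), (np.int64(757), np.int64(-666), np.int64(72))]
126 [(np.int64(825), np.int64(-671), np.int64(52)), (np.int64(530), np.int64(-1), np.int64(316)), (np.int64(520), np.int64(3), np.int64(319)), (np.int64(515), np.int64(-2), np.int64(318)), (np.int64(514), np.int64(-21), np.int64(312)), (np.int64(759), np.int64(-672), np.int64(61))]
128 [(np.int64(867), np.int64(-770), np.int64(4)), (np.int64(529), np.int64(1), np.int64(312)), (np.int64(521), np.int64(2), np.int64(313)), (np.int64(516), np.int64(-5), np.int64(312)), (np.int64(515), np.int64(-24), np.int64(305)), (np.int64(806), 
[... 1353 characters left out ...]
, (np.int64(732), np.int64(-572), np.int64(49)), (np.int64(760), np.int64(-678), np.int64(7))]
140 [(np.int64(538), np.int64(-1), np.int64(278)), (np.int64(528), np.int64(2), np.int64(281)), (np.int64(521), np.int64(1), np.int64(282)), (np.int64(513), np.int64(0), np.int64(282)), (np.int64(510), np.int64(-13), np.int64(278)), (np.int64(754), np.int64(-661), np.int64(5))]
253 [331.51763848 148.40153201]
282 [331.59992811 137.6646619 ]
[[-2.16804218e-01 -9.76214658e-01  9.34619665e-04]
 [-9.33126187e-01  2.07515954e-01  2.93619903e-01]
 [-2.86830001e-01  6.27859153e-02 -9.55921796e-01]]
[array([537., -16., 299.]), array([538., -12., 305.]), array([536., -20., 305.]), array([537., -16., 314.])]
```

View pics/w2.png

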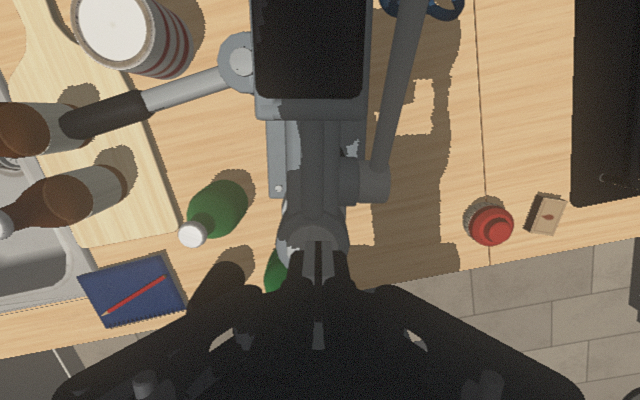

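The cameras put the real fingertip ~38 mm above the reported TCP, so nothing has been touched yet. I'll go by vision and force from here.

>>> {"op": "drive_tool", "data": {"plan": [[0, 0, 0.02, 0, 1], [0, 0, 0.04, 0, 1], [0, 0, 0.06, 0, 1], [0, 0, 0.08, 0, 1], [0, 0, 0.1, 0, 1], [0, 0, 0.12, 0, 1]]}}

```text
time: 4.42
position: [525.5, -13.4, 229.9]
tcp_rot: [0.994, -0.109, 0.0, 0.0]
ft_force: [-1.1, 0.8, 5.8]
width: 0.0
grasp_force: 2.7
```

```bash
cat > chk.py <<'E'
from h import *
s=sense();print(s["time"],s["position"],s["ft_force"])
im,d,W=cloud("scene")
print([(y,W[y,331].round().tolist()) for y in range(130,195,3)])
E
python3 chk.py; python3 -c "
import numpy as np
W=np.load('w1W.npy');print([W[v,318].round() for v in range(236,262,4)])"
```

```text
4.425 [525.53586672 -13.36663488 229.903312  ] [-1.12311571  0.82194701  5.79252033]
[(130, [521.0, 1.0, 308.0]), (133, [520.0, 3.0, 301.0]), (136, [520.0, 2.0, 293.0]), (139, [522.0, -2.0, 283.0]), (142, [522.0, -1.0, 275.0]), (145, [522.0, -3.0, 267.0]), (148, [518.0, 7.0, 263.0]), (151, [516.0, 11.0, 257.0]), (154, [517.0, 10.0, 248.0]), (157, [517.0, 10.0, 240.0]), (160, [517.0, 9.0, 231.0]), (163, [520.0, 2.0, 219.0]), (166, [518.0, 6.0, 213.0]), (169, [516.0, 12.0, 208.0]), (172, [516.0, 11.0, 199.0]), (175, [515.0, 14.0, 192.0]), (178, [655.0, -328.0, 1.0]), (181, [649.0, -312.0, -2.0]), (184, [527.0, -16.0, 150.0]), (187, [521.0, -1.0, 150.0]), (190, [518.0, 7.0, 145.0]), (193, [521.0, -2.0, 131.0])]
[array([367.,   8.,  -2.]), array([359.,   9.,  -1.]), array([518., -25., 356.]), array([518., -25., 359.]), array([517., -25., 362.]), array([517., -25., 366.]), array([517., -25., 370.])]
```

The head is now moving at 5.8 N. The button is at about TCP+38 mm, so cap contact should come near TCP z≈180.

>>> {"op": "drive_tool", "data": {"plan": [[0, 0, 0.02, 0, 1], [0, 0, 0.04, 0, 1], [0, 0, 0.06, 0, 1], [0, 0, 0.08, 0, 1], [0, 0, 0.1, 0, 1], [0, 0, 0.12, 0, 1], [0, 0, 0.14, 0, 1], [0, 0, 0.16, 0, 1], [0, 0, 0.18, 0, 1], [0, 0, 0.2, 0, 1]]}}

```text
time: 5.72
position: [525.5, -13.3, 189.9]
tcp_rot: [0.994, -0.109, 0.0, 0.0]
ft_force: [-1.4, 0.9, 6.1]
width: -0.1
grasp_force: 2.8
```

```bash
python3 chk.py
```

```text
5.725 [525.52397066 -13.32732772 189.85743962] [-1.44978142  0.88790727  6.13434198]
[(130, [519.0, 7.0, 310.0]), (133, [520.0, 3.0, 301.0]), (136, [521.0, 2.0, 293.0]), (139, [519.0, 5.0, 286.0]), (142, [521.0, -0.0, 276.0]), (145, [522.0, -1.0, 267.0]), (148, [521.0, -0.0, 260.0]), (151, [521.0, 1.0, 252.0]), (154, [523.0, -4.0, 242.0]), (157, [523.0, -4.0, 233.0]), (160, [522.0, -2.0, 226.0]), (163, [519.0, 5.0, 221.0]), (166, [516.0, 11.0, 216.0]), (169, [516.0, 12.0, 208.0]), (172, [516.0, 11.0, 199.0]), (175, [518.0, 8.0, 189.0]), (178, [520.0, 1.0, 177.0]), (181, [517.0, 9.0, 172.0]), (184, [516.0, 11.0, 165.0]), (187, [515.0, 14.0, 158.0]), (190, [518.0, 5.0, 144.0]), (193, [521.0, -1.0, 131.0])]
```

>>> {"op": "drive_tool", "data": {"plan": [[0, 0, 0.005, 0, 1], [0, 0, 0.01, 0, 1], [0, 0, 0.015, 0, 1], [0, 0, 0.02, 0, 1], [0, 0, 0.025, 0, 1], [0, 0, 0.03, 0, 1]]}}

```text
time: 6.52
position: [525.5, -13.3, 183.8]
tcp_rot: [0.994, -0.109, 0.0, 0.0]
ft_force: [-1.9, 0.3, 5.7]
width: -0.1
grasp_force: 2.6
```

>>> {"op": "drive_tool", "data": {"plan": [[0, 0, 0.005, 0, 1], [0, 0, 0.01, 0, 1]]}}

```text
time: 6.78
position: [525.5, -13.3, 181.9]
tcp_rot: [0.994, -0.109, 0.0, 0.0]
ft_force: [-1.5, 0.2, 5.6]
width: -0.1
grasp_force: 2.6
```

>>> {"op": "drive_tool", "data": {"plan": [[0, 0, 0.003, 0, 1], [0, 0, 0.005, 0, 1]]}}

```text
time: 7.02
position: [525.5, -13.3, 181.2]
tcp_rot: [0.994, -0.109, 0.0, 0.0]
ft_force: [-3.0, 0.6, 9.4]
width: -0.1
grasp_force: 4.7
```

>>> {"op": "drive_tool", "data": {"plan": [[0, 0, 0.003, 0, 1], [0, 0, 0.005, 0, 1], [0, 0, 0.005, 0, 1]]}}

```text
time: 7.4
position: [525.6, -13.3, 181.2]
tcp_rot: [0.994, -0.109, 0.001, 0.0]
ft_force: [-4.8, 0.6, 13.7]
width: -0.3
grasp_force: 6.8
```

The force rose to 13.7 N with no further travel, so the bell is seated on the cap. Next I'll lift off, check clearance behind the lever and check the gripper's profile.

>>> {"op": "drive_tool", "data": {"plan": [[0, 0, -0.05, 0, 1], [0, 0, -0.2, 0, 1], [0, 0, -0.4, 0, 1], [0, 0, -0.4, 0, 1]]}}

```text
time: 7.9
position: [527.1, -13.6, 262.5]
tcp_rot: [0.994, -0.109, 0.003, 0.0]
ft_force: [-0.1, -0.2, -1.0]
width: 0.1
grasp_force: 0.0
```

```bash
python3 - <<'E'
from h import *
s=sense();print(s["time"],s["position"],s["ft_force"])
z0=s["position"][2]
im,d,W=cloud("scene")
print([(y,W[y,331].round().tolist()) for y in range(142,190,3)])
for h in range(30,180,15):
    P=W[(abs(W[...,2]-z0-h)<7)&(np.hypot(W[...,0]-525,W[...,1]+13)<110)]
    if len(P):print("above tcp",h,len(P),np.percentile(P,[2,98],axis=0)[:,:2].round().tolist())
iw,dw,Ww=cloud("wrist");T=np.load("topW.npy")
for n,M in(("wrist",Ww),("top",T),("scene",W)):
    P=M[np.isfinite(M[...,0])]
    for x in range(620,720,20):
        print(n,x,[int(np.max(q[:,2])) if len(q:=P[(abs(P[:,0]-x)<10)&(abs(P[:,1]-y)<10)]) else None for y in range(20,200,20)])
m=(abs(Ww[...,2]-208)<9)&(Ww[...,1]>35)&(Ww[...,1]<115)&(abs(Ww[...,0]-618)<40)
P=Ww[m][:,:2];q=P-P.mean(0);dd=np.linalg.svd(q,full_matrices=False)[2][0];dd*=np.sign(dd[1]);print("lever",len(P),P.mean(0),dd,np.ptp(q@dd),Ww[m][:,2].max(), P[P[:,1].argmax()])
E
```

```text
7.9 [527.11194191 -13.5736222  262.51900897] [-0.05237303 -0.21778754 -1.01832172]
[(142, [779.0, -626.0, 5.0]), (145, [767.0, -596.0, 5.0]), (148, [732.0, -513.0, 29.0]), (151, [723.0, -491.0, 27.0]), (154, [687.0, -404.0, 55.0]), (157, [718.0, -478.0, 9.0]), (160, [529.0, -19.0, 218.0]), (163, [521.0, -1.0, 218.0]), (166, [518.0, 8.0, 214.0]), (169, [517.0, 8.0, 206.0]), (172, [516.0, 11.0, 199.0]), (175, [516.0, 11.0, 190.0]), (178, [515.0, 14.0, 184.0]), (181, [521.0, -0.0, 167.0]), (184, [517.0, 8.0, 163.0]), (187, [516.0, 11.0, 156.0])]
above tcp 30 80 [[573.0, -38.0], [634.0, -11.0]]
above tcp 45 126 [[515.0, -38.0], [633.0, 0.0]]
above tcp 60 135 [[515.0, -38.0], [632.0, 1.0]]
above tcp 75 138 [[512.0, -43.0], [633.0, 3.0]]
above tcp 90 128 [[507.0, -42.0], [543.0, 27.0]]
above tcp 105 156 [[505.0, -55.0], [546.0, 38.0]]
above tcp 120 196 [[503.0, -65.0], [549.0, 48.0]]
above tcp 135 181 [[503.0, -62.0], [544.0, 44.0]]
above tcp 150 153 [[507.0, -44.0], [542.0, 29.0]]
above tcp 165 128 [[489.0, -14.0], [553.0, 25.0]]
wrist 620 [223, 213, 214, 215, 215, 2, 1, 2, 1]
wrist 640 [208, 1, 1, 1, 1, 0, None, None, None]
wrist 660 [None, 1, 2, 1, 1, 2, 2, 1, 1]
wrist 680 [None, 1, 1, 1, 1, 98, 101, 100, 100]
wrist 700 [0, 2, 1, 1, 2, 101, 101, 99, 101]
top 620 [278, 277, 280, 281, 280, None, None, None, None]
top 640 [15, 15, 3, 4, None, None, None, None, None]
top 660 [17, 12, 3, 5, None, None, None, None, None]
top 680 [13, 5, 5, 4, 5, None, None, None, None]
top 700 [5, 4, 5, 5, 5, 99, None, None, None]
scene 620 [222, 212, 213, 215, 214, 2, 2, None, None]
scene 640 [13, 12, 2, 3, 2, 1, None, None, None]
scene 660 [17, 13, 2, 2, 1, None, None, None, None]
scene 680 [10, 4, 2, 0, None, 28, 101, 101, 101]
scene 700 [2, 3, None, None, None, 100, 100, 99, 99]
lever 1739 [620.47833496  68.80011846] [-0.07578499  0.99712418] 66.90376989600657 215.81562218675055 [618.2622004  101.38460856]
```

The button sits at z≈218, so the pad is at 149 on the cap. The lever is at ~0.3 rad and the space behind it is free. I'll go round to the far side of the grip.

>>> {"op": "drive_tool", "data": {"plan": [[0, -0.3, 0, 0, 1], [0.03, -0.6, 0, 0, 1], [0.25, -0.66, 0, 0, 1], [0.505, -0.64, 0, 0, 1], [0.505, -0.63, 0.2, 0, 1], [0.505, -0.63, 0.4, 0, 1], [0.505, -0.63, 0.54, 0, 1], [0.505, -0.63, 0.54, 0, 1]]}}

```text
time: 9.0
position: [649.2, 87.6, 147.4]
tcp_rot: [0.994, -0.109, -0.004, 0.001]
ft_force: [0.2, -0.2, -0.1]
width: -0.2
grasp_force: 0.0
```

```bash
cat > arc.py <<'E'
from h import *
s=sense();p=np.array(s["position"]);print(s["time"],p,s["ft_force"])
P=np.array([625,-3]);tx=np.array([.9768,-.2142]);ty=np.array([-.2142,-.9768])
for th in np.arange(.3,1.6,.1):
    f=th+1.348;c=P+85*np.array([np.cos(f),np.sin(f)])+20*np.array([np.sin(f),-np.cos(f)])-p[:2]
    print(round(th,2),(c@tx/200).round(3),(c@ty/200).round(3))
E
python3 arc.py
```

```text
9.0 [649.18154699  87.57970889 147.39183973] [ 0.22260945 -0.18253391 -0.14304142]
0.3 -0.048 0.033
0.4 -0.092 0.037
0.5 -0.134 0.047
0.6 -0.176 0.06
0.7 -0.216 0.077
0.8 -0.254 0.099
0.9 -0.289 0.124
1.0 -0.323 0.152
1.1 -0.353 0.184
1.2 -0.379 0.219
1.3 -0.402 0.256
1.4 -0.422 0.295
1.5 -0.437 0.336
```

>>> {"op": "drive_tool", "data": {"plan": [[-0.03, 0.03, 0, 0, 1], [-0.05, 0.033, 0, 0, 1], [-0.09, 0.037, 0, 0, 1], [-0.134, 0.047, 0, 0, 1], [-0.176, 0.06, 0, 0, 1], [-0.216, 0.077, 0, 0, 1], [-0.254, 0.1, 0, 0, 1], [-0.289, 0.124, 0, 0, 1], [-0.323, 0.152, 0, 0, 1], [-0.323, 0.152, 0, 0, 1]]}}

```text
time: 10.25
position: [581.1, 71.7, 151.6]
tcp_rot: [0.994, -0.11, -0.0, 0.0]
ft_force: [0.4, 0.5, 0.0]
width: 0.1
grasp_force: 0.0
```

```bash
cat > lev.py <<'E'
from h import *
s=sense();print(s["time"],s["position"],s["ft_force"])
im,d,W=cloud("scene")
print([(y,W[y,331].round().tolist()) for y in range(157,190,4)])
g=im.astype(int).max(-1);m=(abs(W[...,2]-208)<9)&(g<70)&(W[...,1]>0)&(W[...,1]<120)&(W[...,0]>500)&(W[...,0]<650)
print(m.sum());P=W[m]; 
if len(P):
  print(np.median(P,0)); a=np.median(P,0)[:2]-[625,-3];print("theta~",np.arctan2(a[1],a[0])-1.348,np.hypot(*a))
cv2.imwrite("pics/s%d.png"%(s["time"]*10),cv2.resize(im[80:250,240:390],None,fx=3,fy=3)[...,::-1])
E
python3 lev.py; python3 arc.py
```

```text
10.25 [581.12343831  71.7228198  151.59125557] [0.37340214 0.4710677  0.01684537]
[(157, [717.0, -477.0, 9.0]), (161, [527.0, -14.0, 217.0]), (165, [519.0, 4.0, 215.0]), (169, [517.0, 8.0, 206.0]), (173, [516.0, 11.0, 196.0]), (177, [nan, nan, nan]), (181, [520.0, 1.0, 168.0]), (185, [516.0, 12.0, 162.0]), (189, [515.0, 12.0, 151.0])]
115
[569.76601429  70.42543455 210.01621649]
theta~ 0.8677332941817439 91.8808337757829
10.3 [581.33089017  71.83279167 151.50586137] [ 0.11018927 -0.77689457 -0.0149046 ]
0.3 0.266 -0.117
0.4 0.223 -0.112
0.5 0.18 -0.103
0.6 0.139 -0.09
0.7 0.099 -0.072
0.8 0.061 -0.051
0.9 0.025 -0.026
1.0 -0.008 0.003
1.1 -0.038 0.035
1.2 -0.065 0.069
1.3 -0.088 0.106
1.4 -0.107 0.145
1.5 -0.123 0.186
```

The lever is moving (~0.9 rad) and the head is still in place. Continuing the arc.

>>> {"op": "drive_tool", "data": {"plan": [[-0.025, 0.02, 0, 0, 1], [-0.04, 0.037, 0, 0, 1], [-0.065, 0.069, 0, 0, 1], [-0.09, 0.106, 0, 0, 1], [-0.107, 0.145, 0, 0, 1], [-0.115, 0.166, 0, 0, 1], [-0.123, 0.186, 0, 0, 1], [-0.125, 0.205, 0, 0, 1], [-0.125, 0.205, 0, 0, 1]]}}

```text
time: 11.42
position: [548.0, 37.2, 151.4]
tcp_rot: [0.994, -0.11, -0.0, 0.0]
ft_force: [1.7, 1.5, 1.2]
width: 0.3
grasp_force: 0.9
```

```bash
python3 lev.py; python3 arc.py
```

```text
11.425 [548.02527348  37.17306874 151.44867021] [1.71797994 1.48838497 1.20581392]
[(157, [717.0, -477.0, 9.0]), (161, [526.0, -13.0, 218.0]), (165, [520.0, 3.0, 214.0]), (169, [516.0, 12.0, 208.0]), (173, [517.0, 8.0, 195.0]), (177, [516.0, 11.0, 185.0]), (181, [520.0, 1.0, 168.0]), (185, [516.0, 11.0, 162.0]), (189, [515.0, 12.0, 151.0])]
86
[540.85098395  27.25051396 209.66841497]
theta~ 1.4484909048029408 89.42119713848983
11.475 [547.987621    37.20879002 151.35445253] [0.99314039 1.88524059 0.52600913]
0.3 0.392 -0.322
0.4 0.349 -0.317
0.5 0.306 -0.308
0.6 0.265 -0.294
0.7 0.225 -0.277
0.8 0.187 -0.256
0.9 0.151 -0.23
1.0 0.118 -0.202
1.1 0.088 -0.17
1.2 0.061 -0.136
1.3 0.038 -0.099
1.4 0.019 -0.06
1.5 0.003 -0.019
```

About 1.45 rad now; pushing a little further towards the stop.

>>> {"op": "drive_tool", "data": {"plan": [[0, 0.01, 0, 0, 1], [0, 0.02, 0, 0, 1], [0, 0.025, 0, 0, 1]]}}

```text
time: 11.85
position: [547.9, 36.8, 151.5]
tcp_rot: [0.994, -0.109, 0.0, -0.004]
ft_force: [5.2, 21.3, -0.6]
width: -0.4
grasp_force: 10.7
```

The lever is on its stop: 21 N with no further motion. Retreating to the left, then up.

>>> {"op": "drive_tool", "data": {"plan": [[0, -0.05, 0, 0, 1], [0, -0.2, 0, 0, 1], [0, -0.35, 0, 0, 1], [0, -0.4, -0.3, 0, 1], [0, -0.4, -0.7, 0, 1], [0, -0.4, -0.7, 0, 1], [0, -0.4, -0.7, 0, 1]]}}

```text
time: 12.72
position: [565.0, 110.3, 292.5]
tcp_rot: [0.994, -0.11, 0.001, 0.0]
ft_force: [0.7, -0.4, 0.3]
width: 0.3
grasp_force: 0.0
```

```bash
python3 lev.py; ls pics
```

```text
12.725 [565.04598108 110.30802584 292.47213325] [ 0.65393286 -0.38894925  0.26262492]
[(157, [717.0, -476.0, 10.0]), (161, [528.0, -16.0, 216.0]), (165, [519.0, 5.0, 216.0]), (169, [517.0, 9.0, 207.0]), (173, [515.0, 14.0, 198.0]), (177, [515.0, 13.0, 186.0]), (181, [520.0, 1.0, 168.0]), (185, [nan, nan, nan]), (189, [515.0, 12.0, 151.0])]
97
[543.03308237  21.16373029 210.60233418]
theta~ 1.5069146160127083 85.45444076888008
s102.png
s114.png
s127.png
s2.png
scene0.png
scenec.png
top0.png
topc.png
w1.png
w2.png
```

View pics/s127.png

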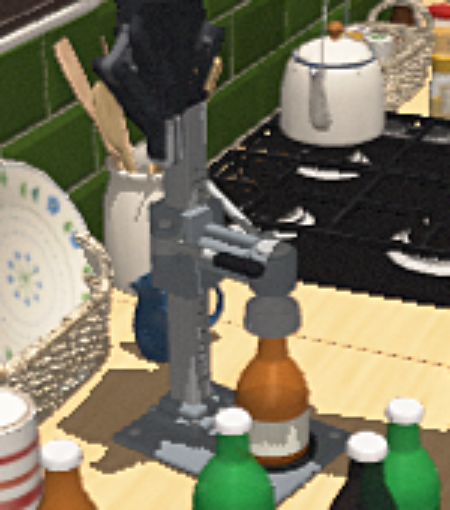

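The bell sits on the cap (bell at ~(272,315)), the lever lies beside the nose (~(240,265)), the bottles in this crop are standing, and the arm is clear. Handing in.

```bash
python3 -c "
from rig import close_job
print(close_job())"
```

```text
the job is handed in; nothing more can be done
None
```

I lowered the head until the bell rested on the short bottle's cap, swung the clamp lever to its stop (about 1.5 rad), backed the arm off and handed the job in; no verdict came back, and I didn't re-check the two board bottles at the end.

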